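Clamp a balsa lure body in the sloping finishing holder

TASK

Lift the balsa lure body off the drying rack, squeezing it with no more than about 12 N a finger, and set it down gently (do not drop it) in the two V yokes of the sloping holder. Then free the sliding stop with its clamp knob, slide it down until its sprung pad holds the lure against the foot of the slope with about 6 N (3 to 10 N will do; over 12 N dents the balsa, even for a moment), and lock the stop there with the knob. Leave the reel, jar and line spool where they are.

Things in the scene. Friction and masses are not known exactly. Their poses are not given: they have to be found in the camera images.
- lure: A lure to be finished, a turned piece of bare pale balsa, 130 mm long, round, 30 mm in diameter over its middle 100 mm and tapering to flat ends 20 mm in diameter; about 30 g. Both ends are alike. Origin at its centre, x along its axis. At the start it lies level in the V yokes of the drying rack, its axis 45 mm above the table.
- rack: The drying rack, fixed: a plywood plate 130 x 60 x 10 mm with two black V yokes 80 mm apart along x (68 mm clear between them), whose arms end 22 mm either side of the middle, 47 mm above the table. Origin: centre of its underside; x along the lure that it carries. The lure may lie up to 8 mm along x from the middle.
- holder: The plywood holder, fixed, 270 x 100 mm on the table. Origin: centre of its underside, z up, x level towards its high end, y across. Its 90 mm wide board slopes up towards +x at 30 degrees. Below, s = distance up the slope along (0.866, 0, 0.5) and n = height square to the board along (-0.5, 0, 0.866), in holder axes, both from slope.
- slope (a point): Point on the middle of the sloping board's surface, 90 mm straight above the holder's origin; axes as the holder's. Here s = 0 and n = 0. From s = 5 mm up the slope the aluminium rail of the sliding stop lies on the board.
- foot (a point): Middle of the cork face of the foot, an upright plate at the low end of the slope (44 mm wide, 55 mm tall), facing up the slope, at s = -135 mm, n = 35 mm. The lure's lower end must rest here.
- seat (a point): Where the lure's centre must finally be: s = -70, n = 35 mm, lying along the slope. It is carried by two black V yokes 12 mm thick at s = -110 and -30 mm (68 mm clear between them; arms end 22 mm either side of the middle at n = 36 mm). A lure laid there may stay short of the foot; it slides easily when pushed. Axes as the holder's.
- carriage: The sliding stop: an aluminium block 40 mm along the slope, 44 mm wide, top at n = 46 mm. Origin on the board's surface under its middle; x up the slope, z square to the board. Slides from s = 115 to 15 mm; at the start locked at s = 85 to 115 mm. Freed, it stays where left: 3 N of friction, and its weight takes 1.8 N off a push down the slope.
- pad_face (a point): Middle of the face of the stop's black rubber pad, 24 mm in diameter, when not pressed in: 45 mm down the slope from the stop's origin, at n = 35 mm, in line with the seated lure's axis, facing down the slope (fixed to the block, does not move with the pad). The pad gives by up to 12 mm against a spring of 2 N/mm, without preload.
- knob (a joint): Angle of the clamp knob (rad), 0 to 1.5; grows clockwise as seen from above, looking down its axis. Below 0.6 the stop is free, from 1.0 it is locked (1.3 holds well against 25 N). It turns with 0.18 Nm, rising to about 0.32 Nm at 1.3 as it bites, and stays where it is left. At the start 1.05 to 1.3.
- knob_grip (a point): Point on the knob's axis at the height to grip, n = 80 mm, over the middle of the sliding stop. The knob is a black bar 46 mm long, 14 mm thick, 36 mm tall (n = 56 to 92 mm) on a 24 mm round neck; its axis is square to the board. x along the bar, turning with it (at angle 0 the bar points up the slope), z along the axis, up.
- reel: Bystander: a black fishing reel lying on its side, 70 mm across, 60 mm tall, with a crank; origin at the centre of its underside.
- jar: Bystander: a jar with a yellow cap, 60 mm in diameter, 85 mm tall; origin at the centre of its underside.
- spool: Bystander: a green line spool, 56 mm in diameter, 50 mm tall, standing; origin at the centre of its underside.

How it is judged:
By the outcome, as a careful person would: the job done as asked, in the order asked, and still so for the second after the job is handed in, with the robot touching nothing.
It also fails if it takes over 72 s, if anything falls off the work surface, if the arm or the gripper's body presses on something with over 40 N, if the wrist force passes 120 N, or if a joint passes its speed limit or range.

ROBOT

A 7-joint arm with a two-finger parallel gripper is mounted at the origin on the work surface. World frame = base frame: x ahead of the robot, y to its left, z up, the work surface at z = 0. Lengths are in m, angles in rad, forces in N, time in s.
With the tool pointing down it reaches from about 0.425 to 0.875 m from the base axis. Payload 4.7 kg.
Tool frame: the origin (TCP) lies midway between the tips of the shut fingers; the grasp point (between the pads) lies 19 mm behind it; z points along the fingers, y is the line along which they close (so a half turn about z gives the same grasp; the last joint's range is limited). The gripper opens to 87 mm and grips with 3 to 60 N. Pads are 19 mm wide; open, the fingers measure 117 mm over their backs; the gripper's body (75 mm by 190 mm) begins 51 mm behind the grasp point.
Start: joints at [1.126, 0.321, -0.07, 1.45, 0.023, 1.371, -0.057], TCP at [0.288, -0.583, 0.223] pointing down, gripper open.
Joint ranges: [-2.86, 2.86], [-0.3, 2.09], [-1.38, 1.24], [0.06, 2.45], [-1.56, 4.7], [0.09, 2.05], [-2.69, 2.69]. Speed limits (rad/s): [2.57, 2.57, 3.14, 3.14, 3.14, 3.14, 3.14].

INTERFACE

Orientations are given as a rotation vector (axis times angle).
In Python, from bench import ctrl gives the robot as it stands. The module is installed in compiled form; this text tells all that it offers.
- The arm moves only by the tool carry_out, never from a script. Its argument "steps" is a list of rows, each a list of 7 numbers: the turn, a rotation vector about the world's x, y, z in degrees, then the shift along the world's x, y, z in cm, then the opening, from 0 (shut) to 1 (fully open). A call has 1 to 12 rows; each row is the pose to reach, as a shift and turn from the pose commanded when the call began; what a row does not reach only later rows make up. A row lasts 1/10 s, in which the tool goes at most 50 mm and 8.59 degrees, less where a joint would pass 70% of its speed; a pose out of reach is approached as far as the arm can. A call with a gripper value outside its range is refused whole. The fingers move at their own pace and stop on an object; "squeeze" is the grip in N (left out, the last holds). Time passes only in rows, so rows that repeat a pose let the fingers close. It gives the time, the measured TCP pose, the force, the opening and the grip force at its end, in the units of the state.
- ctrl.get_state(): the state, without advancing time (a new reading comes with each control period).
- ctrl.get_image(name): name is "scene" or "top"; returns a dict with "pixels" (480x640x3 uint8, red, green, blue), "camera_matrix" (3x3 intrinsics, pixels), "k1" (the pictures are not rectified: a ray, as slopes to the right and down, at radius r is drawn at 1 + k1 r^2 times it, then the intrinsics apply), "cam_to_world" (4x4, takes a point from camera to world coordinates). Camera axes: x right, y down, z forward; pixel columns grow to the right and rows downward; lengths in m; the calibration is good to about 2 mm. A picture is of the moment at which its call begins. There is no depth.
- ctrl.close_job(): hands the job in; it is judged then, once.
The state is a dict: "time": time; "joint_positions": joint angles; "qd": joint speeds; "joint_torque": joint torques, N m; "position": TCP position; "tool_rot": TCP orientation; "ft_force": force on the tool from outside, world axes, zero at the start; "torque": the same for the moment, N m; "grip_width": opening from 0.0 (shut) to 1.0 (fully open); "grip_force": force on a finger pad.
Only numpy, scipy, OpenCV 4.12 (cv2) and the standard library are available. Lean on these libraries where they do the work, as an engineer would, in place of code of your own. Each camera call takes 0.05 s, during which the arm holds its last target. There are 200 camera calls.

## Working session

There is one attempt and no reset: what is moved stays moved. The work goes in short steps, Python scripts to look and compute and a tool call to move; the robot and the scene stay as the last step left them, time stands still between calls to the robot, and variables do not carry over. Pictures are saved under pics/ and viewed, at most 10 in all, crops included, and the job is handed in when it is done.

Besides the shell and the picture viewer there is one more tool, called after "Request:" as name(argument=value, ...), one argument or row to a line, values as JSON. carry_out: Moves the arm, as the interface text tells. Its arguments: {"type":"object","properties":{"steps":{"type":"array","items":{"type":"array","items":{"type":"number"}}},"squeeze":{"type":"number"}},"required":["steps"]}

```bash
mkdir -p pics
cat > h.py <<'E'
import numpy as np, cv2
from bench import ctrl
def snap(name,tag):
    im=ctrl.get_image(name); cv2.imwrite(f'pics/{tag}.png',im['pixels'][:,:,::-1]); np.savez(f'{tag}.npz',**im); return im
def ray(im,uv):
    K=np.array(im['camera_matrix']);T=np.array(im['cam_to_world'])
    d=(np.array(uv,float)-K[:2,2])/[K[0,0],K[1,1]]; p=d.copy()
    for _ in range(20): p=d/(1+im['k1']*(p@p))
    v=T[:3,:3]@np.r_[p,1]; return T[:3,3],v/np.linalg.norm(v)
def onz(im,uv,z):
    o,v=ray(im,uv); return o+v*(z-o[2])/v[2]
def proj(im,P):
    K=np.array(im['camera_matrix']);T=np.array(im['cam_to_world'])
    c=T[:3,:3].T@(np.array(P)-T[:3,3]); p=c[:2]/c[2]; p=p*(1+im['k1']*(p@p)); return K[:2,:2]@p+K[:2,2]
def tri(r1,r2):
    (a,u),(b,v)=r1,r2; s=np.linalg.lstsq(np.c_[u,-v],b-a,rcond=None)[0]; p,q=a+s[0]*u,b+s[1]*v
    return (p+q)/2,np.linalg.norm(p-q)
E
python3 - <<'E'
from h import *
for n in('scene','top'):
    im=snap(n,n+'0'); print(n,np.round(im['cam_to_world'],3),im['camera_matrix'],im['k1'])
s=ctrl.get_state(); print({k:np.round(v,3) for k,v in s.items()})
E
```

```text
scene [[-0.578  0.663 -0.475  1.362]
 [ 0.816  0.472 -0.333  0.518]
 [ 0.004 -0.58  -0.814  1.437]
 [ 0.     0.     0.     1.   ]] [[603.82637226   0.         330.5787542 ]
 [  0.         603.82637226 241.5569184 ]
 [  0.           0.           1.        ]] -0.17633682984806304
top [[-0.012 -0.984  0.175  0.414]
 [-1.     0.013  0.004 -0.011]
 [-0.006 -0.175 -0.985  1.287]
 [ 0.     0.     0.     1.   ]] [[443.06539378   0.         318.31750783]
 [  0.         443.06539378 235.88100672]
 [  0.           0.           1.        ]] -0.07423528176483297
{'time': np.float64(0.1), 'joint_positions': array([ 1.126,  0.322, -0.07 ,  1.452,  0.023,  1.371, -0.057]), 'qd': array([ 0.   , -0.001,  0.001, -0.003,  0.002,  0.   , -0.001]), 'joint_torque': array([ 1.0000e-03, -4.9257e+01, -4.0500e-01, -3.1340e+01, -6.4000e-02,
        3.9000e-02,  0.0000e+00]), 'position': array([ 0.288, -0.582,  0.222]), 'tool_rot': array([-3.058e+00, -7.140e-01,  1.000e-03]), 'ft_force': array([-0.213,  0.453, -0.018]), 'torque': array([-0.033, -0.064, -0.054]), 'grip_force': np.float64(0.0), 'grip_width': np.float64(0.999)}
```

View pics/scene0.png

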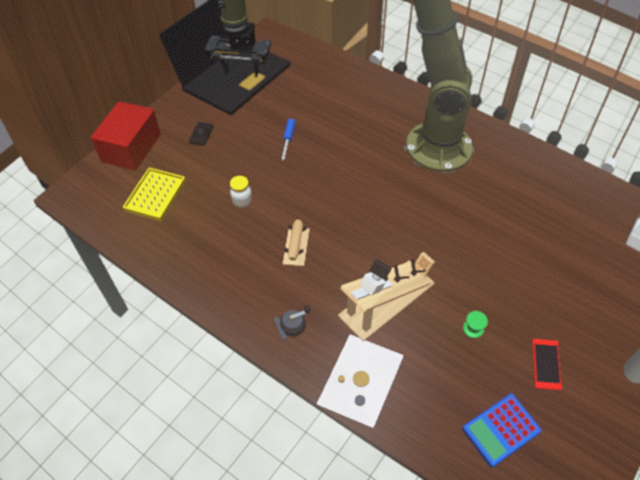

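View pics/top0.png

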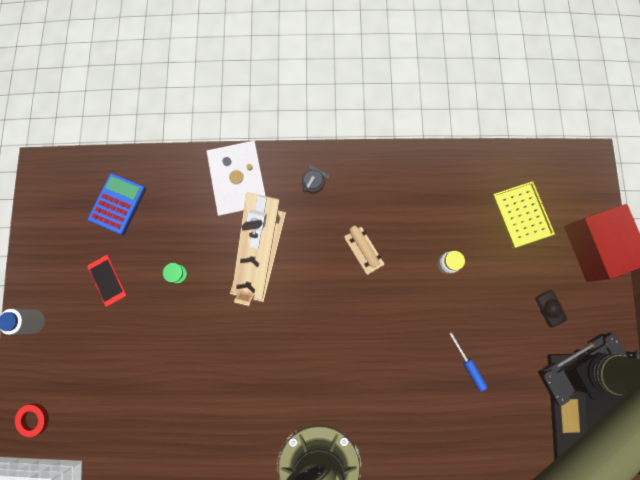

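The scene picture shows the rack and lure at (297,243) and the holder at (385,295). In the top picture, the lure is at (364,248), the holder's foot at (244,296) and its high end at (262,203). The knob is near (252,225).

Run:
```python
import cv2,numpy as np
t=cv2.imread('pics/top0.png');s=cv2.imread('pics/scene0.png')
def c(i,x,y,w,h,f):return cv2.resize(i[y:y+h,x:x+w],None,fx=f,fy=f,interpolation=cv2.INTER_CUBIC)
o=np.zeros((600,800,3),np.uint8)
a=c(t,222,185,76,126,4.7);o[:a.shape[0],:a.shape[1]]=a
b=c(s,330,245,110,98,4);o[:b.shape[0],360:360+b.shape[1]]=b
d=c(t,336,215,60,66,3);o[395:395+d.shape[0],360:360+d.shape[1]]=d
e=c(s,270,208,60,66,3);o[395:395+e.shape[0],560:560+e.shape[1]]=e
cv2.imwrite('pics/m1.png',o)
```

```text
(no output)
```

View pics/m1.png

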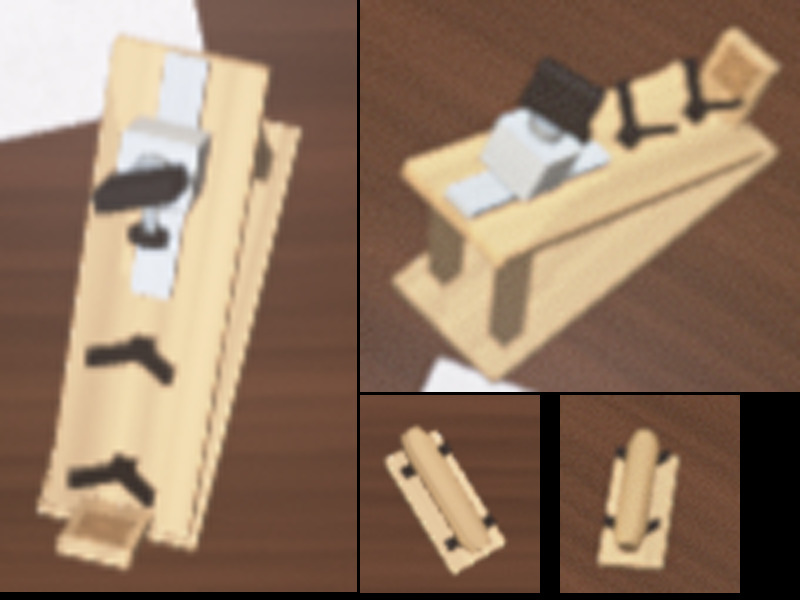

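The montage shows dark features that can be masked: the yoke arm tips on holder and rack, and the knob bar. In the top crop the foot is at (105,535) and the board corners are at (115,35), (270,68), (195,550) and (40,510). Next I'll measure the dark blobs.

Run:
```python
from h import *
R={'top':[(222,185,76,126),(336,215,60,66)],'scene':[(330,245,110,98),(270,208,60,66)]}
for n in R:
    im=np.load(n+'0.npz'); f=8
    for (x,y,w,h) in R[n]:
        c=cv2.resize(im['pixels'][y:y+h,x:x+w],None,fx=f,fy=f,interpolation=cv2.INTER_CUBIC)
        hsv=cv2.cvtColor(c,cv2.COLOR_RGB2HSV)
        m=((c.max(2)<75)&((c[...,0].astype(int)-c[...,2])<22)).astype(np.uint8)
        cs,_=cv2.findContours(m,cv2.RETR_EXTERNAL,cv2.CHAIN_APPROX_NONE)
        for k in cs:
            a=cv2.contourArea(k)/f/f
            if a<5: continue
            k=k[:,0]; g=lambda p:np.round((p+.5)/f-.5+[x,y],1)
            box=g(cv2.boxPoints(cv2.minAreaRect(k)))
            print(n,'A%.0f'%a,'L',g(k[k[:,0].argmin()]),'R',g(k[k[:,0].argmax()]),'T',g(k[k[:,1].argmin()]),'B',g(k[k[:,1].argmax()]),'box',box.tolist())
        # lure: saturated pale wood
        m=((hsv[...,2]>130)).astype(np.uint8)*255
        print(n,'hsv med',[np.round(np.percentile(hsv[...,i][m>0],[10,50,90])) for i in range(3)])
im=cv2.imread('pics/top0.png');s=cv2.imread('pics/scene0.png')
def c(i,x,y,w,h,f):
    o=cv2.resize(i[y:y+h,x:x+w],None,fx=f,fy=f,interpolation=cv2.INTER_CUBIC)
    for k in range(0,w,10): cv2.line(o,(k*f,0),(k*f,o.shape[0]),(0,255,0),1); cv2.putText(o,str(x+k),(k*f+2,10),0,.35,(255,255,0),1)
    for k in range(0,h,10): cv2.line(o,(0,k*f),(o.shape[1],k*f),(0,255,0),1); cv2.putText(o,str(y+k),(2,k*f+10),0,.35,(255,255,0),1)
    return o
o=np.zeros((600,800,3),np.uint8)
a=c(im,340,220,50,58,8);o[:a.shape[0],:400]=a
a=c(s,272,212,50,58,8);o[:a.shape[0],400:]=a
cv2.imwrite('pics/m2.png',o)
```

```text
top A43 L [237.1 286.2] R [253.4 290.4] T [246.8 282.4] B [252.7 291.3] box [[236.7, 287.6], [238.4, 280.4], [254.9, 284.3], [253.2, 291.4]]
top A37 L [240.8 260.6] R [257.2 264.6] T [250.3 257.2] B [256.4 265.1] box [[240.6, 261.6], [242.0, 255.0], [258.5, 258.7], [257.0, 265.2]]
top A19 L [244.1 224.4] R [260.1 223.6] T [259.4 221.1] B [258.4 225.7] box [[243.9, 221.9], [259.9, 221.0], [260.2, 225.6], [244.2, 226.4]]
top hsv med [array([ 15.,  19., 150.]), array([ 2., 69., 82.]), array([186., 236., 244.])]
top hsv med [array([16., 17., 18.]), array([ 75.,  88., 100.]), array([169., 219., 230.])]
scene A23 L [394.3 265.7] R [399.7 277.8] T [395.3 265.3] B [396.6 280.3] box [[394.3, 265.4], [399.0, 265.1], [399.8, 280.1], [395.2, 280.4]]
scene A20 L [411.3 259.9] R [415.9 271.6] T [411.8 259.7] B [413.2 273.8] box [[411.3, 259.7], [415.5, 259.5], [416.0, 273.7], [411.9, 273.9]]
scene A178 L [370.2 269.4] R [389.8 267.3] T [376.1 259.7] B [385.3 279.3] box [[369.5, 270.0], [376.1, 258.9], [392.1, 268.4], [385.6, 279.5]]
scene hsv med [array([16., 18., 30.]), array([11., 80., 95.]), array([157., 222., 234.])]
scene hsv med [array([16., 18., 19.]), array([ 78.,  91., 105.]), array([158., 215., 228.])]
```

View pics/m2.png

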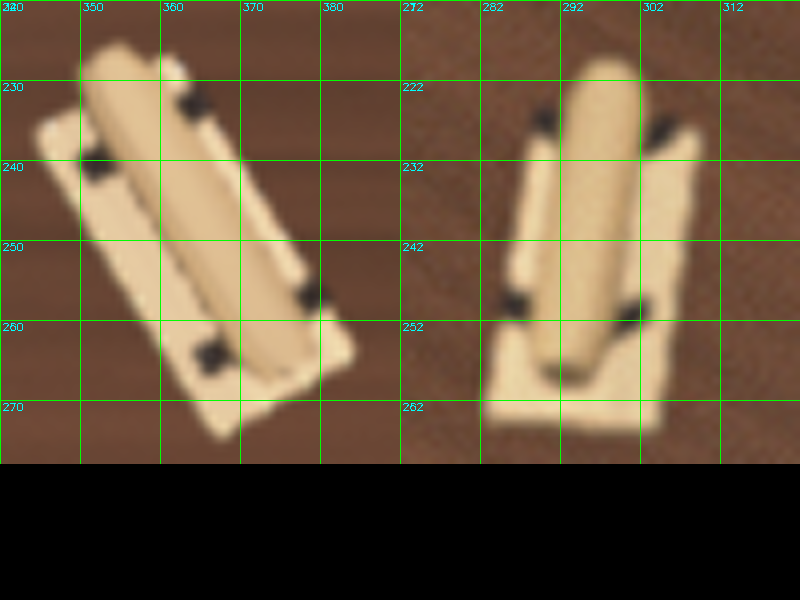

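The crops show the rack yoke tips in the top view as pairs around (351.5,240)/(363.6,232.6) and (366,264)/(378.5,256.6). The lure runs from about (354,225) to (375,267). Next I'll turn these into world positions and fit the holder.

```bash
cat > fit.py <<'E'
from h import *
T=np.load('top0.npz');S=np.load('scene0.npz')
r=lambda a:np.round(np.array(a)*1000,1)
q=lambda c,x0,y0,f:(np.array(c,float)+.5)/f-.5+[x0,y0]
mt=[q(c,340,220,8) for c in((144,135),(262,327))]; ms=[q(c,272,212,8) for c in((202.5,126),(174.5,311))]
A=[onz(T,p,.047) for p in mt];B=[onz(S,p,.047) for p in ms]
for nm,P in(('top',A),('scene',B)):
    d=P[1]-P[0]; print('rack',nm,r(P[0]),r(P[1]),'mid',r((P[0]+P[1])/2),'len',r(np.linalg.norm(d)),'yaw',np.degrees(np.arctan2(d[1],d[0])))
print('lure ends top',r(onz(T,q((112,45),340,220,8),.05)),r(onz(T,q((285,380),340,220,8),.042)))
print('lure ends scene',r(onz(S,q((205,60),272,212,8),.05)),r(onz(S,q((167,388),272,212,8),.037)))
# holder yoke tips, heights known
out=[]
for nm,im,pts in(('top',T,{'lowL':(237.1,286.8),'lowR':(253.3,290.8),'upL':(240.7,261.0),'upR':(256.9,264.9)}),):
    W={k:onz(im,p,.0662 if 'low' in k else .1062) for k,p in pts.items()}
    for k in W: print(nm,k,r(W[k]))
    lo=(W['lowL']+W['lowR'])/2;up=(W['upL']+W['upR'])/2;d=up-lo
    print('widths',r([np.linalg.norm(W['lowL']-W['lowR']),np.linalg.norm(W['upL']-W['upR'])]),'len(69.3)',r(np.hypot(*d[:2])),'yaw',np.degrees(np.arctan2(d[1],d[0])))
# triangulated board corners
tc={'hiL':(115,35),'hiR':(270,68),'loR':(195,550)}
sc={'hiL':(495-360,255),'hiR':(405-360,165)}
sc={'hiR':(495-360,258),'hiL':(403-360,170),'loR':None}
for k in('hiL','hiR'):
    print(k,[r(z) for z in tri(ray(T,q(tc[k],222,185,4.7)),ray(S,q(sc[k],330,245,4)))])
# base plate corners on table from scene
for c in((395,285),(497,380)): print('base',r(onz(S,q((c[0]-360,c[1]),330,245,4),0)))
k=tri(ray(T,np.array((252.1,223.7))),ray(S,q((567-360,87),330,245,4)))
print('knob~',r(k[0]),r(k[1]))
E
python3 fit.py
python3 - <<'E'
import cv2,numpy as np
t=cv2.imread('pics/top0.png');s=cv2.imread('pics/scene0.png')
def c(i,x,y,w,h,f):
    o=cv2.resize(i[y:y+h,x:x+w],None,fx=f,fy=f,interpolation=cv2.INTER_CUBIC)
    for k in range(0,w,10): cv2.line(o,(k*f,0),(k*f,o.shape[0]),(0,255,0),1); cv2.putText(o,str(x+k),(k*f+2,10),0,.35,(255,0,0),1)
    for k in range(0,h,10): cv2.line(o,(0,k*f),(o.shape[1],k*f),(0,255,0),1); cv2.putText(o,str(y+k),(2,k*f+10),0,.35,(255,0,0),1)
    return o
o=np.zeros((600,800,3),np.uint8)
a=c(t,230,205,40,60,10);o[:600,:400]=a
a=c(s,360,250,60,40,6);o[:240,400:760]=a
a=c(s,395,245,45,50,7);o[240:590,400:715]=a
cv2.imwrite('pics/m3.png',o)
E
```

```text
rack top [ 632.  -117.9   47. ] [ 562.8 -157.7   47. ] mid [ 597.4 -137.8   47. ] len 79.8 yaw -150.1407077520865
rack scene [ 566.  -158.7   47. ] [ 636.1 -117.8   47. ] mid [ 601.1 -138.3   47. ] len 81.1 yaw 30.22598524010715
lure ends top [ 664.1 -107.2   50. ] [ 544.5 -165.8   42. ]
lure ends scene [ 543.4 -174.5   50. ] [ 658.3 -104.8   37. ]
top lowL [492.  219.1  66.2]
top lowR [480.6 174.1  66.2]
top upL [558.6 203.  106.2]
top upR [547.6 159.1 106.2]
widths [46.4 45.2] len(69.3) 68.5 yaw -13.079091106759376
hiL [array([732.8, 144.2, 227.7]), np.float64(63.4)]
hiR [array([717. , 129.8,  97.9]), np.float64(64.0)]
base [711.8  89.2   0. ]
base [731.2 184.6   0. ]
knob~ [637.5 158.5 212.9] 3.6
```

View pics/m3.png

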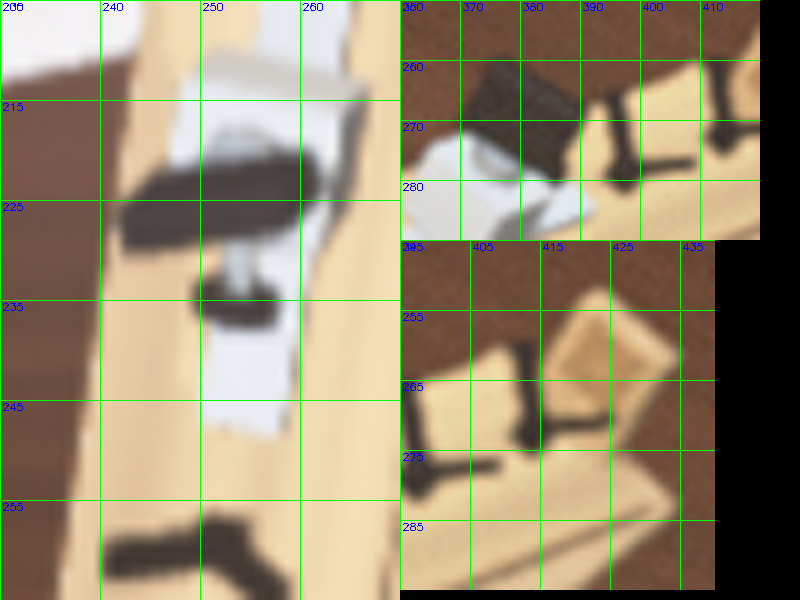

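The top crop shows the knob bar's top face around (240–262, 219–230) and the pad at (253.5,235). The scene crop shows the upper yoke tips at about (395.5,265.5) and (408,277), and the lower ones at (412.5,260) and (425.5,271). The scene labels of the two board corners were swapped, so I'll redo the two-view checks with them corrected.

```bash
cat > fit2.py <<'E'
from h import *
T=np.load('top0.npz');S=np.load('scene0.npz')
r=lambda a:np.round(np.array(a)*1000,1)
q=lambda c,x0,y0,f:(np.array(c,float)+.5)/f-.5+[x0,y0]
tt=lambda c:q(c,222,185,4.7); ss=lambda c:q((c[0]-360,c[1]),330,245,4)
P={'upL':((240.7,260.6),(408,277.2)),'upR':((256.9,264.7),(395.6,266)),
'loL':((237.1,286.8),(425.3,270.8)),'loR':((253.3,290.8),(412.8,260)),
'hiL':(tt((115,35)),ss((495,258))),'hiR':(tt((270,68)),ss((403,170))),
}
for k,(a,b) in P.items():
    a,b=np.array(a),np.array(b); p,g=tri(ray(T,a),ray(S,b)); print(k,r(p),'gap',r(g),'d_scene px at knownz' )
    if k[:2] in('up','lo'):
        z=.1062 if k[0]=='u' else .0662; print('    top',r(onz(T,a,z)),'scene',r(onz(S,b,z)))
# rail lower end (s=5, n~0): top
for c in((205,425),(282,435)): print('rail end',r(onz(T,q(c,230,205,10),.0925)))
# rail top end / base corners
print('foot top edge top-view',[r(onz(T,tt(c),.06)) for c in((60,550),(130,568),(82,503),(152,512))])
E
python3 fit2.py
```

```text
upL [560.  203.4 103.9] gap 0.1 d_scene px at knownz
    top [559.7 203.  106.2] scene [561.5 203.9 106.2]
upR [548.7 158.9 103.8] gap 1.4 d_scene px at knownz
    top [548.1 159.1 106.2] scene [550.5 159.  106.2]
loL [491.6 220.7  63.4] gap 2.6 d_scene px at knownz
    top [492.  219.1  66.2] scene [492.6 222.4  66.2]
loR [480.5 175.1  63.1] gap 1.3 d_scene px at knownz
    top [480.6 174.1  66.2] scene [482.1 176.5  66.2]
hiL [735.1 179.3 164.6] gap 5.7 d_scene px at knownz
hiR [714.9  95.  159.2] gap 0.6 d_scene px at knownz
rail end [598.4 180.5  92.5]
rail end [595.4 159.3  92.5]
foot top edge top-view [array([451.7, 227.1,  60. ]), array([440.9, 185.8,  60. ]), array([479.1, 214.6,  60. ]), array([473.4, 173.2,  60. ])]
```

Measurements agree between views:
- **Holder:** origin at about (0.597, 0.171) m, yaw −14°.
- **Lure:** centre at about (0.601, −0.137, 0.045) m, yaw 30°.

I'll move above the lure now.

Request:
carry_out(
  steps=[
    [0, 0, 3.8, 31.3, 44.6, -7, 1],
    [0, 0, 3.8, 31.3, 44.6, -7, 1],
    [0, 0, 3.8, 31.3, 44.6, -7, 1],
    [0, 0, 3.8, 31.3, 44.6, -7, 1],
    [0, 0, 3.8, 31.3, 44.6, -7, 1],
    [0, 0, 3.8, 31.3, 44.6, -7, 1],
    [0, 0, 3.8, 31.3, 44.6, -7, 1],
    [0, 0, 3.8, 31.3, 44.6, -7, 1],
    [0, 0, 3.8, 31.3, 44.6, -7, 1],
    [0, 0, 3.8, 31.3, 44.6, -7, 1],
    [0, 0, 3.8, 31.3, 44.6, -7, 1],
    [0, 0, 3.8, 31.3, 44.6, -7, 1],
  ],
  squeeze=8,
)

```text
time: 1.3
position: [0.6034, -0.1266, 0.1513]
tool_rot: [-3.023, -0.832, -0.003]
ft_force: [-0.2, 0.7, -0.0]
grip_width: 0.999
grip_force: 0.0
```

Request:
carry_out(
  steps=[
    [0, 0, 0, 0, 0, -3, 1],
    [0, 0, 0, 0, 0, -6, 1],
    [0, 0, 0, 0, 0, -6, 1],
  ],
)

```text
time: 1.6
position: [0.597, -0.1364, 0.0877]
tool_rot: [-3.03, -0.815, 0.013]
ft_force: [-0.2, 0.5, -0.5]
grip_width: 0.999
grip_force: 0.0
```

Run:
```python
from h import *
s=ctrl.get_state(); print({k:np.round(v,4).tolist() for k,v in s.items()})
from scipy.spatial.transform import Rotation as R
print(R.from_rotvec(s['tool_rot']).as_matrix().round(3))
t=snap('top','t1')['pixels'];c=snap('scene','s1')['pixels']
o=np.zeros((480,800,3),np.uint8)
o[:,:400]=cv2.resize(t[200:296,320:400],(400,480),interpolation=2);o[:,400:]=cv2.resize(c[180:276,250:330],(400,480),interpolation=2)
cv2.imwrite('pics/m4.png',o[:,:,::-1])
```

```text
{'time': 1.6, 'joint_positions': [0.5031, 0.375, -0.3926, 1.685, 0.1552, 1.122, -0.9792], 'qd': [0.0084, -0.0416, -0.01, -0.0643, -0.0122, 0.0428, 0.0084], 'joint_torque': [-0.6498, -48.1531, -4.6783, -29.8449, -0.0115, -0.6686, -0.0716], 'position': [0.597, -0.1364, 0.0877], 'tool_rot': [-3.0295, -0.8146, 0.0131], 'ft_force': [-0.2122, 0.5477, -0.5212], 'torque': [-0.0593, 0.0969, 0.0334], 'grip_force': 0.0, 'grip_width': 0.9986}
[[ 0.865  0.502 -0.009]
 [ 0.502 -0.865  0.002]
 [-0.007 -0.006 -1.   ]]
```

View pics/m4.png

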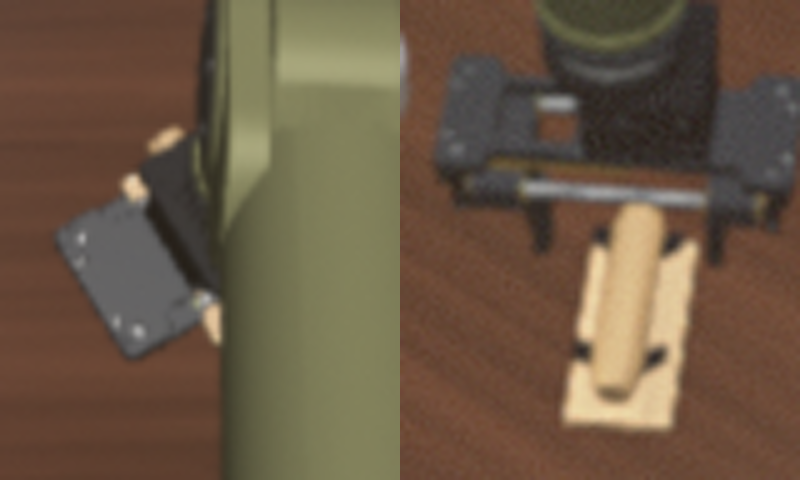

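The picture shows the open fingers straddling the lure along its axis, with the lure at crop (635,300). I'll descend and grip.

Request:
carry_out(
  steps=[
    [0, 0, 0, 0, 0, -3, 1],
    [0, 0, 0, 0, 0, -6, 1],
    [0, 0, 0, 0, 0, -6.2, 1],
    [0, 0, 0, 0, 0, -6.2, 1],
  ],
)

```text
time: 2.1
position: [0.6015, -0.1371, 0.0319]
tool_rot: [3.034, 0.815, 0.001]
ft_force: [-0.1, -0.1, 0.8]
grip_width: 0.999
grip_force: 0.0
```

Request:
carry_out(
  steps=[
    [0, 0, 0, 0, 0, 0, 0],
    [0, 0, 0, 0, 0, 0, 0],
    [0, 0, 0, 0, 0, 0, 0],
    [0, 0, 0, 0, 0, 0, 0],
    [0, 0, 0, 0, 0, 0, 0],
    [0, 0, 0, 0, 0, 0, 0],
    [0, 0, 0, 0, 0, 0, 0],
    [0, 0, 0, 0, 0, 0, 0],
  ],
  squeeze=7,
)

```text
time: 2.9
position: [0.6012, -0.1374, 0.0307]
tool_rot: [3.033, 0.815, 0.001]
ft_force: [2.7, -7.0, 1.9]
grip_width: 0.354
grip_force: 3.3
```

Request:
carry_out(
  steps=[
    [0, 0, 0, 0.05, -0.09, 0, 0],
    [0, 0, 0, 0.05, -0.09, 0, 0],
    [0, 0, 0, 0.05, -0.09, 0, 0],
    [0, 0, 0, 0.05, -0.09, 0, 0],
  ],
)

```text
time: 3.3
position: [0.6016, -0.1381, 0.0308]
tool_rot: [3.033, 0.815, 0.001]
ft_force: [0.7, -1.7, 0.9]
grip_width: 0.346
grip_force: 7.0
```

Request:
carry_out(
  steps=[
    [0, 0, 0, 0, 0, 3, 0],
    [0, 0, 0, 0, 0, 8, 0],
    [0, 0, 0, 0, 0, 13, 0],
    [0, 0, 0, 0, 0, 16, 0],
    [0, 0, 0, 0, 0, 16, 0],
  ],
)

```text
time: 3.8
position: [0.6042, -0.1372, 0.1963]
tool_rot: [3.03, 0.815, 0.013]
ft_force: [0.2, -0.0, -0.6]
grip_width: 0.337
grip_force: 7.0
```

```bash
cat > tgt.py <<'E'
from h import *
from scipy.spatial.transform import Rotation as R
H=np.array([.597,.1706,0]);Rz=R.from_euler('z',-14,degrees=True)
S_=Rz.apply([.8660254,0,.5]);N_=Rz.apply([-.5,0,.8660254]);Y_=Rz.apply([0,1,0])
def pt(s,n,y=0): return H+[0,0,.09]+(S_*s+N_*n+Y_*y)/1000
def rot(a): # tool x at angle a (deg, ccw about n from upslope), tool z=-n
    x=np.cos(np.radians(a))*S_+np.sin(np.radians(a))*Y_; z=-N_; return R.from_matrix(np.c_[x,np.cross(z,x),z])
def delta(P,Rt,p0=None,R0=None):
    s=ctrl.get_state(); p0=s['position'] if p0 is None else p0; R0=R.from_rotvec(s['tool_rot']) if R0 is None else R0
    print('turn',(Rt*R0.inv()).as_rotvec(degrees=True).round(2),'shift cm',((P-p0)*100).round(2))
def sn(p):
    d=np.array(p)-H-[0,0,.09]; return np.round(np.array([S_@d,N_@d,Y_@d])*1000,1)
E
python3 - <<'E'
from tgt import *
s=ctrl.get_state(); print(s['grip_force'],s['grip_width'],s['position'],sn(s['position']))
im=snap('scene','s2');c=im['pixels']
cv2.imwrite('pics/s2c.png',cv2.resize(c[120:250,230:360],(600,600),interpolation=2)[:,:,::-1])
delta(pt(-62,35+60-14),rot(0)); delta(pt(-62,35-14),rot(0))
E
```

```text
6.9991156831383705 0.3369121769608506 [ 0.60422957 -0.13722151  0.19631116] [ 123.7   51.3 -296.9]
turn [  4.44 -30.22 -43.06] shift cm [-9.7  33.06 -6.39]
turn [  4.44 -30.22 -43.06] shift cm [ -6.79  32.33 -11.59]
```

View pics/s2c.png

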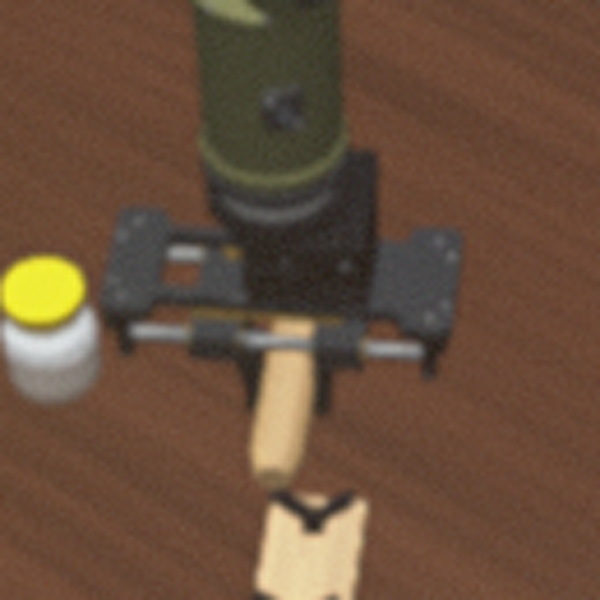

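The picture shows the lure held between the fingers, near end at crop (275,482), and the rack empty. I'll check how far off-centre the grip is along the lure.

Run:
```python
from tgt import *
im=np.load('s2.npz'); p=ctrl.get_state()['position']
for c,dz in(((275,485),.005),((275,468),.023)):
    uv=(230+c[0]*130/600-.4,120+c[1]*130/600-.4); e=onz(im,uv,p[2]+dz); print((e-p)@[.866,.5,0],(e-p)@[.5,-.866,0])
```

```text
0.0627122840898742 0.0007119089785209841
0.06445730842230615 -0.00046113476853419324
```

Request:
carry_out(
  steps=[
    [1, -7.5, -10.5, -1, 5, 0, 0],
    [2, -15, -21, -4, 10, 0, 0],
    [3.2, -22.5, -32, -7, 15, 0, 0],
    [4.4, -30.2, -43.1, -9.7, 20, 0, 0],
    [4.4, -30.2, -43.1, -9.7, 25, 0, 0],
    [4.4, -30.2, -43.1, -9.7, 30, -3, 0],
    [4.4, -30.2, -43.1, -9.7, 33, -6.4, 0],
    [4.4, -30.2, -43.1, -9.7, 33, -6.4, 0],
    [4.4, -30.2, -43.1, -9.7, 33, -6.4, 0],
    [4.4, -30.2, -43.1, -9.7, 33, -6.4, 0],
  ],
)

```text
time: 4.85
position: [0.5002, 0.1975, 0.1228]
tool_rot: [2.963, -0.35, 0.779]
ft_force: [-0.5, 0.4, -1.5]
grip_width: 0.343
grip_force: 7.0
```

Run:
```python
from tgt import *
s=ctrl.get_state(); print(s['grip_force'],s['grip_width'],sn(s['position']),s['ft_force'],s['joint_positions'])
delta(pt(-62,35+60-14),rot(0));delta(pt(-62,35+6-14),rot(0))
t=snap('top','t3')['pixels'];c=snap('scene','s3')['pixels']
o=np.zeros((500,800,3),np.uint8)
o[:,:400]=cv2.resize(t[180:305,210:310],(400,500),interpolation=2);o[:,400:]=cv2.resize(c[195:320,340:440],(400,500),interpolation=2)
cv2.imwrite('pics/m5.png',o[:,:,::-1])
```

```text
6.999532766640186 0.3427595595861778 [-70.5  78.6   2.7] [-0.45958298  0.42222723 -1.47509667] [ 0.72805431 -0.15483679 -1.33071142  2.16817387  0.3649875   0.69639353
 -2.67648956]
turn [-0.22 -0.5  -0.56] shift cm [ 0.54 -0.41  0.63]
turn [-0.22 -0.5  -0.56] shift cm [ 3.16 -1.07 -4.05]
```

View pics/m5.png

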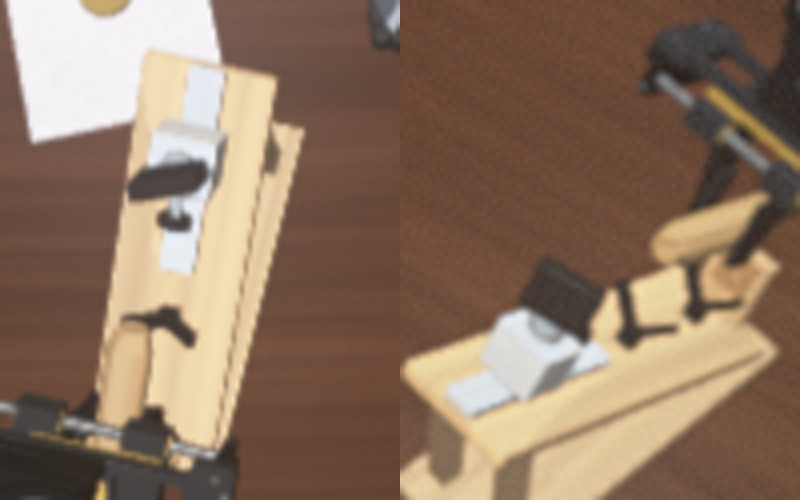

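The picture shows the lure held over the yokes, aligned with the slope. Joints 3 and 7 are nearly at their limits, though. Both lure ends are alike, so I'll turn the tool half a turn about the board normal to free the wrist.

Request:
carry_out(
  steps=[
    [-4.1, 1, 7.4, 0, 0, 1, 0],
    [-8.2, 2, 14.7, 0, 0, 2, 0],
    [-12.3, 3.1, 22.1, 0, 0, 2, 0],
    [-16.5, 4.1, 29.4, 0, 0, 2, 0],
    [-20.6, 5.1, 36.8, 0, 0, 2, 0],
    [-24.7, 6.2, 44.2, 0, 0, 2, 0],
    [-28.8, 7.2, 51.5, 0, 0, 2, 0],
    [-33, 8.2, 58.9, 0, 0, 2, 0],
    [-37.1, 9.3, 66.2, 0, 0, 2, 0],
    [-41.2, 10.3, 73.6, 0, 0, 2, 0],
    [-45.3, 11.3, 81, 0, 0, 2, 0],
    [-48.5, 12.1, 86.6, 0, 0, 2, 0],
  ],
)

```text
time: 6.15
position: [0.5039, 0.1902, 0.1454]
tool_rot: [1.957, 1.826, 0.38]
ft_force: [-0.1, 0.8, -0.1]
grip_width: 0.34
grip_force: 7.0
```

Request:
carry_out(
  steps=[
    [-4.1, 1, 7.4, 0, 0, 0, 0],
    [-8.2, 2, 14.7, 0, 0, 0, 0],
    [-12.3, 3.1, 22.1, 0, 0, 0, 0],
    [-16.5, 4.1, 29.4, 0, 0, 0, 0],
    [-20.6, 5.1, 36.8, 0, 0, 0, 0],
    [-24.7, 6.2, 44.2, 0, 0, 0, 0],
    [-28.8, 7.2, 51.5, 0, 0, 0, 0],
    [-33, 8.2, 58.9, 0, 0, 0, 0],
    [-37.1, 9.3, 66.2, 0, 0, 0, 0],
    [-38.8, 9.7, 69.3, 0, 0, 0, 0],
    [-38.8, 9.7, 69.3, 0, 0, 0, 0],
  ],
)

```text
time: 7.25
position: [0.5039, 0.1905, 0.1455]
tool_rot: [0.324, 2.599, -0.091]
ft_force: [-0.6, -1.2, 0.1]
grip_width: 0.343
grip_force: 7.0
```

Run:
```python
from tgt import *
s=ctrl.get_state(); print(s['grip_force'],s['grip_width'],sn(s['position']),s['ft_force'],s['joint_positions'].round(2))
delta(pt(-62,35+20-14),rot(180));delta(pt(-62,35+4-14),rot(180))
```

```text
6.998271346092224 0.34331264245443205 [-54.6  95.6  -3.2] [-0.57515395 -1.24641097  0.13553192] [ 0.2  -0.11 -0.84  2.16  0.47  0.78  0.38]
turn [0.16 0.04 0.24] shift cm [ 2.11 -0.2  -5.1 ]
turn [0.16 0.04 0.24] shift cm [ 2.88 -0.39 -6.48]
```

Request:
carry_out(
  steps=[
    [0, 0, 0, 0.7, -0.1, -1.7, 0],
    [0, 0, 0, 1.4, -0.2, -3.4, 0],
    [0, 0, 0, 2.1, -0.2, -5.1, 0],
    [0, 0, 0, 2.1, -0.2, -5.1, 0],
    [0, 0, 0, 2.1, -0.2, -5.1, 0],
  ],
)

```text
time: 7.75
position: [0.5248, 0.1897, 0.0949]
tool_rot: [0.323, 2.599, -0.089]
ft_force: [-0.3, 0.7, -0.1]
grip_width: 0.341
grip_force: 7.0
```

Run:
```python
from tgt import *
s=ctrl.get_state(); print(s['grip_force'],sn(s['position']),s['ft_force'],(N_*10).round(2))
delta(pt(-62,35+4-14),rot(180))
t=snap('top','t4')['pixels'];c=snap('scene','s4')['pixels']
o=np.zeros((500,800,3),np.uint8)
o[:,:400]=cv2.resize(t[180:305,210:310],(400,500),interpolation=2);o[:,400:]=cv2.resize(c[215:305,370:442],(400,500),interpolation=2)
cv2.imwrite('pics/m6.png',o[:,:,::-1])
```

```text
6.99921939522028 [-62.2  41.6   1.1] [-0.25179205  0.74498414 -0.07859365] [-4.85  1.21  8.66]
turn [0.11 0.06 0.2 ] shift cm [ 0.79 -0.31 -1.43]
```

View pics/m6.png

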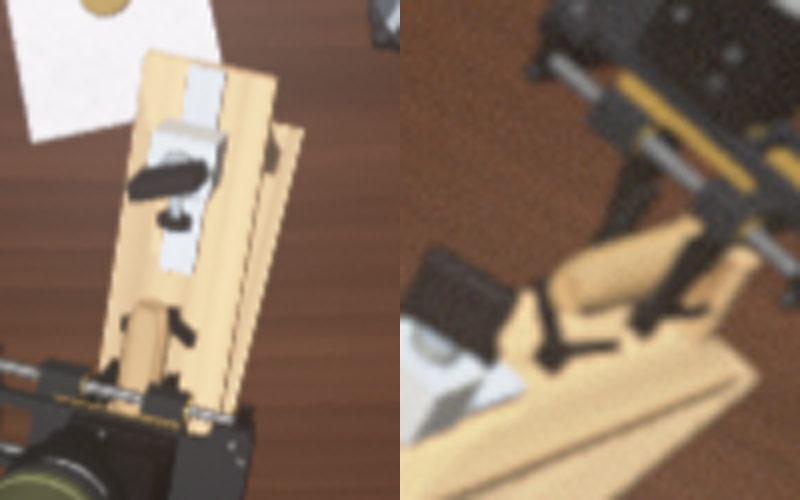

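The picture shows the lure over the two V yokes: centre at about (150,330) in the left crop, yoke tips at 123 and 188, so it is centred once parallax is allowed for. I'll lower it gently.

Request:
carry_out(
  steps=[
    [0, 0, 0, 0.4, -0.1, -0.7, 0],
    [0, 0, 0, 0.8, -0.3, -1.3, 0],
    [0, 0, 0, 0.8, -0.3, -1.4, 0],
    [0, 0, 0, 0.8, -0.3, -1.4, 0],
  ],
)

```text
time: 8.25
position: [0.5333, 0.1872, 0.0816]
tool_rot: [0.321, 2.598, -0.089]
ft_force: [-0.3, 0.3, 0.2]
grip_width: 0.34
grip_force: 7.0
```

Request:
carry_out(
  steps=[
    [0, 0, 0, 0.05, 0, -0.09, 0],
    [0, 0, 0, 0.05, 0, -0.09, 0],
    [0, 0, 0, 0.1, 0, -0.17, 0],
    [0, 0, 0, 0.1, 0, -0.17, 0],
  ],
)

```text
time: 8.65
position: [0.5344, 0.1873, 0.0799]
tool_rot: [0.321, 2.598, -0.089]
ft_force: [-1.0, 0.1, -0.4]
grip_width: 0.34
grip_force: 7.0
```

Request:
carry_out(
  steps=[
    [0, 0, 0, 0.05, 0, -0.09, 0],
    [0, 0, 0, 0.05, 0, -0.09, 0],
    [0, 0, 0, 0.05, 0, -0.09, 0],
  ],
)

```text
time: 8.95
position: [0.5349, 0.1872, 0.0791]
tool_rot: [0.321, 2.597, -0.089]
ft_force: [-1.7, 0.0, 2.1]
grip_width: 0.343
grip_force: 7.0
```

Request:
carry_out(
  steps=[
    [0, 0, 0, 0.04, 0, -0.07, 0],
    [0, 0, 0, 0.04, 0, -0.07, 0],
    [0, 0, 0, 0.04, 0, -0.07, 0],
  ],
)

```text
time: 9.25
position: [0.5353, 0.1869, 0.0784]
tool_rot: [0.321, 2.597, -0.09]
ft_force: [-3.3, -1.4, 5.2]
grip_width: 0.339
grip_force: 7.0
```

Run:
```python
from tgt import *
s=ctrl.get_state(); f=s['ft_force'];print(sn(s['position']),[v@f for v in(S_,N_,Y_)],s['torque'])
```

```text
[-61.1  21.9   0.9] [np.float64(0.1748646080786604), np.float64(5.940256340087642), np.float64(-2.1633674170618513)] [-0.25374391  0.53134143 -0.28220915]
```

Both yokes are carrying the lure now (about 6 N along the board normal). I'll release it and back off along the normal.

Request:
carry_out(
  steps=[
    [0, 0, 0, 0, 0, 0, 0.4],
    [0, 0, 0, 0, 0, 0, 0.5],
    [0, 0, 0, 0, 0, 0, 0.7],
    [0, 0, 0, 0, 0, 0, 0.8],
    [0, 0, 0, 0, 0, 0, 0.8],
  ],
)

```text
time: 9.75
position: [0.5352, 0.1875, 0.0782]
tool_rot: [0.321, 2.598, -0.088]
ft_force: [-0.3, 0.7, -0.3]
grip_width: 0.681
grip_force: 0.0
```

Request:
carry_out(
  steps=[
    [0, 0, 0, -1, 0.2, 1.7, 0.8],
    [0, 0, 0, -3, 0.7, 5.2, 0.8],
    [0, 0, 0, -5, 1.2, 8.7, 1],
    [0, 0, 0, -7, 1.7, 12.1, 1],
    [0, 0, 0, -7, 1.7, 12.1, 1],
    [0, 0, 0, -7, 1.7, 12.1, 1],
  ],
)

```text
time: 10.35
position: [0.4655, 0.2047, 0.2006]
tool_rot: [0.32, 2.595, -0.088]
ft_force: [-0.7, 0.2, 0.3]
grip_width: 0.986
grip_force: 0.0
```

Run:
```python
from tgt import *
s=ctrl.get_state(); print(sn(s['position']),s['ft_force'],s['grip_width'],s['joint_positions'].round(2))
T=snap('top','t5');t=T['pixels'];S=snap('scene','s5');c=S['pixels']
o=np.zeros((500,800,3),np.uint8)
o[:,:400]=cv2.resize(t[180:305,210:310],(400,500),interpolation=2);o[:,400:]=cv2.resize(c[225:315,370:442],(400,500),interpolation=2)
cv2.imwrite('pics/m7.png',o[:,:,::-1])
# knob: top face from the first top image; mask centroid on slanted plane n=92, and scene tri
T=np.load('top0.npz')
def plane(im,uv,n):
    o,v=ray(im,uv); p0=pt(0,n); return o+v*((p0-o)@N_)/(v@N_)
for n,uvs in((92,((240.8,225.4),(262.5,220.5))),):
    for uv in uvs: print('bar end',sn(plane(T,uv,n)))
for c in((205,70),(262,75),(268,150)): pass
# carriage top (n=46) corners in m3 left crop (10x,230,205)
for c in((205,52),(366,88)): print('carriage hi corner',sn(plane(T,(np.array(c)+.5)/10-.5+[230,205],46)))
S=np.load('scene0.npz')
for c in((477,255.5+0),): pass
# knob top face in scene (6x crop at 360,250): end corners
for c in((495-400,60),(590-400,108),(460-400,112-0),(560-400,183)): print('knob scene',sn(plane(S,(np.array(c)+.5)/6-.5+[360,250],92)))
```

```text
[-62.3 163.7   1.3] [-0.69247673  0.20724734  0.31921012] 0.9860110961399403 [ 0.18 -0.28 -0.83  2.13  0.27  0.88  0.52]
bar end [90.7 92.  22.6]
bar end [116.2  92.  -29.1]
carriage hi corner [120.3  46.   15.8]
carriage hi corner [120.5  46.  -26.7]
knob scene [102.   92.  -21.1]
knob scene [80.3 92.  16.2]
knob scene [146.5  92.   -2.2]
knob scene [134.9  92.   45. ]
```

View pics/m7.png

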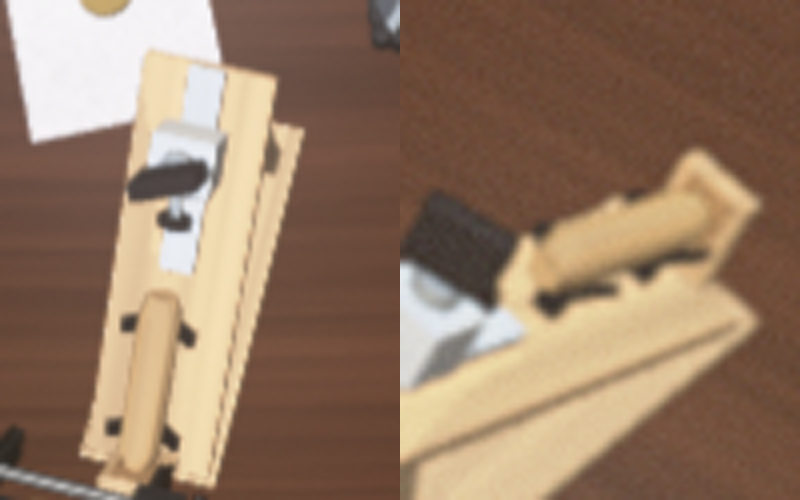

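The picture shows the lure lying in both yokes, from (158,295) down to the foot at (130,470) in the left crop. The stop is untouched. Next I'll measure the knob bar numerically.

Run:
```python
from tgt import *
def plane(im,uv,n):
    o,v=ray(im,uv); p0=pt(0,n); return o+v*((p0-o)@N_)/(v@N_)
for nm,(x,y,w,h) in(('t5',(236,214,32,22)),('top0',(236,214,32,22)),('s5',(362,252,34,32)),('scene0',(362,252,34,32))):
    im=np.load(nm+'.npz'); f=10
    c=cv2.resize(im['pixels'][y:y+h,x:x+w],None,fx=f,fy=f,interpolation=cv2.INTER_CUBIC).astype(int)
    m=((c.max(2)<115)&(c[...,0]-c[...,2]<25)).astype(np.uint8)
    m=cv2.morphologyEx(m,cv2.MORPH_OPEN,np.ones((25,25),np.uint8))
    cs,_=cv2.findContours(m,cv2.RETR_EXTERNAL,cv2.CHAIN_APPROX_NONE); k=max(cs,key=cv2.contourArea)
    p=cv2.approxPolyDP(k,6,True)[:,0]; uv=(p+.5)/f-.5+[x,y]
    print(nm,'area',cv2.contourArea(k)/100)
    for a,b in zip(uv,np.roll(uv,-1,0)):
        A,B=plane(im,a,92),plane(im,b,92); d=sn(B)-sn(A)
        print('  ',a.round(1),sn(A),'edge len %.0f ang %.0f'%(np.hypot(d[0],d[2]),np.degrees(np.arctan2(d[2],d[0]))))
```

```text
t5 area 128.775
   [261.  221.4] [113.1  92.  -25.9] edge len 4 ang 47
   [260. 220.] [115.9  92.  -22.9] edge len 8 ang 104
   [256.8 220. ] [113.9  92.  -14.8] edge len 30 ang 114
   [245.2 222.2] [101.7  92.   12.7] edge len 12 ang 146
   [242.  225.4] [91.5 92.  19.7] edge len 9 ang -171
   [242. 229.] [82.2 92.  18.2] edge len 39 ang -72
   [257.  227.8] [ 94.3  92.  -18.4] edge len 13 ang -38
   [260.8 224.6] [104.9  92.  -26.7] edge len 8 ang 6
top0 area 129.03
   [261.  221.4] [113.1  92.  -25.9] edge len 4 ang 47
   [260. 220.] [115.9  92.  -22.9] edge len 9 ang 104
   [256.6 220. ] [113.9  92.  -14.6] edge len 30 ang 114
   [245.2 222.2] [101.7  92.   12.7] edge len 13 ang 146
   [241.8 225.6] [90.9 92.  19.9] edge len 9 ang -169
   [242. 229.] [82.2 92.  18.2] edge len 40 ang -71
   [257.6 227.4] [ 95.5  92.  -20. ] edge len 12 ang -35
   [260.8 224.6] [104.9  92.  -26.7] edge len 8 ang 6
s5 area 232.075
   [375.2 259.8] [103.6  92.  -20.6] edge len 44 ang 25
   [370.4 268. ] [143.6  92.   -2. ] edge len 13 ang 39
   [370.2 271.2] [154.   92.    6.5] edge len 28 ang 111
  
[... 264 characters left out ...]
 len 31 ang -68
   [378.8 260.2] [ 93.8  92.  -16. ] edge len 11 ang -25
scene0 area 229.125
   [375. 260.] [104.2  92.  -20.4] edge len 47 ang 26
   [370.2 268.8] [146.1  92.   -0.2] edge len 10 ang 42
   [370.2 271.2] [153.7  92.    6.6] edge len 27 ang 110
   [380.  277.4] [144.6  92.   32.2] edge len 16 ang 144
   [386.2 278.8] [131.4  92.   41.7] edge len 15 ang -138
   [386. 275.] [119.9  92.   31.5] edge len 30 ang -158
   [389.6 269.6] [91.9 92.  20. ] edge len 13 ang -141
   [389.6 266.6] [82.1 92.  12.1] edge len 7 ang -38
   [387. 266.] [87.7 92.   7.7] edge len 9 ang -96
   [384.8 263.6] [86.8 92.  -0.8] edge len 17 ang -64
   [378.8 260.2] [ 94.1  92.  -16.1] edge len 11 ang -23
```

Run:
```python
from tgt import *
delta(pt(98.5,120,-1.5),rot(112)); print((pt(98.5,62,-1.5)-pt(98.5,120,-1.5))*100)
```

```text
turn [ 33.16  -8.29 -58.73] shift cm [15.63 -4.06  4.51]
[ 2.81385761 -0.7015735  -5.02294732]
```

Request:
carry_out(
  steps=[
    [4.1, -1, -7.4, 2, -0.5, 1.5, 1],
    [8.2, -2, -14.7, 4, -1, 3, 1],
    [12.3, -3.1, -22, 6, -1.6, 4.5, 1],
    [16.6, -4.1, -29.4, 8, -2, 4.5, 1],
    [20.7, -5.2, -36.7, 10, -2.6, 4.5, 1],
    [24.9, -6.2, -44, 12, -3.1, 4.5, 1],
    [29, -7.3, -51.4, 14, -3.6, 4.5, 1],
    [33.2, -8.3, -58.7, 15.6, -4.1, 4.5, 1],
    [33.2, -8.3, -58.7, 15.6, -4.1, 4.5, 1],
    [33.2, -8.3, -58.7, 15.6, -4.1, 4.5, 1],
    [33.2, -8.3, -58.7, 15.6, -4.1, 4.5, 1],
  ],
)

```text
time: 11.55
position: [0.6203, 0.1638, 0.2432]
tool_rot: [1.739, 2.007, 0.322]
ft_force: [-0.3, 0.6, -1.2]
grip_width: 1.001
grip_force: 0.0
```

Run:
```python
from tgt import *
s=ctrl.get_state(); print(sn(s['position']),s['ft_force'],s['joint_positions'].round(2))
delta(pt(98.5,62,-1.5),rot(112))
```

```text
[ 97.5 120.6  -0.9] [-0.28460141  0.6176614  -1.16895908] [ 0.44  0.04 -0.94  1.85  0.48  0.92 -0.58]
turn [ 0.1  -0.   -0.16] shift cm [ 2.91 -0.78 -5.02]
```

Request:
carry_out(
  steps=[
    [0, 0, 0, 1, -0.3, -1.7, 1],
    [0, 0, 0, 2, -0.5, -3.4, 1],
    [0, 0, 0, 2.9, -0.8, -5, 1],
    [0, 0, 0, 2.9, -0.8, -5, 1],
    [0, 0, 0, 2.9, -0.8, -5, 1],
  ],
  squeeze=5,
)

```text
time: 12.05
position: [0.6495, 0.156, 0.1944]
tool_rot: [1.74, 2.005, 0.324]
ft_force: [-0.1, 0.3, -0.4]
grip_width: 0.996
grip_force: 0.0
```

Request:
carry_out(
  steps=[
    [0, 0, 0, 0, 0, 0, 0.6],
    [0, 0, 0, 0, 0, 0, 0.5],
    [0, 0, 0, 0, 0, 0, 0.4],
    [0, 0, 0, 0, 0, 0, 0.3],
    [0, 0, 0, 0, 0, 0, 0.3],
    [0, 0, 0, 0, 0, 0, 0.3],
    [0, 0, 0, 0, 0, 0, 0.3],
    [0, 0, 0, 0, 0, 0, 0.3],
  ],
  squeeze=5,
)

```text
time: 12.85
position: [0.6503, 0.1552, 0.1942]
tool_rot: [1.742, 2.003, 0.324]
ft_force: [-0.7, -0.5, -0.5]
grip_width: 0.358
grip_force: 0.0
```

Request:
carry_out(
  steps=[
    [0, 0, 0, 0, 0, 0, 0.25],
    [0, 0, 0, 0, 0, 0, 0.2],
    [0, 0, 0, 0, 0, 0, 0.15],
    [0, 0, 0, 0, 0, 0, 0.1],
    [0, 0, 0, 0, 0, 0, 0.1],
    [0, 0, 0, 0, 0, 0, 0.1],
  ],
)

```text
time: 13.45
position: [0.6463, 0.1544, 0.1912]
tool_rot: [1.746, 2.007, 0.313]
ft_force: [-11.7, -2.3, 2.3]
grip_width: 0.168
grip_force: 5.0
```

```bash
cat > st.py <<'E'
from tgt import *
s=ctrl.get_state(); f=s['ft_force'];m=s['torque']; g=lambda v:[round(float(u@v),2) for u in(S_,N_,Y_)]
T=R.from_rotvec(s['tool_rot']).as_matrix()
print('t',s['time'],'sny',sn(s['position']),'f sny',g(f),'m sny',g(m),'f tool',(T.T@f).round(2),'tool ang',np.degrees(np.arctan2(Y_@T[:,0],S_@T[:,0])).round(1),'w',s['grip_width']*87,s['grip_force'])
E
python3 st.py
```

```text
t 13.45 sny [95.5 61.8 -3.8] f sny [-8.25, 7.38, -5.03] m sny [-0.96, -0.01, 2.48] f tool [-1.59 -9.59 -7.31] tool ang 112.0 w 14.590350201926778 5.000485572963953
```

Request:
carry_out(
  steps=[
    [0, 0, 0, -0.15, -0.03, -0.08, 0.1],
    [0, 0, 0, -0.3, -0.06, -0.16, 0.1],
    [0, 0, 0, -0.3, -0.06, -0.16, 0.1],
    [0, 0, 0, -0.3, -0.06, -0.16, 0.1],
  ],
)

```text
time: 13.85
position: [0.6459, 0.1543, 0.1912]
tool_rot: [1.744, 2.005, 0.321]
ft_force: [-4.1, -0.2, -3.7]
grip_width: 0.164
grip_force: 5.0
```

```bash
python3 st.py
```

```text
t 13.85 sny [95.1 61.9 -4. ] f sny [-5.22, -1.24, -1.2] m sny [-0.38, -0.02, 1.74] f tool [ 0.85 -5.29  1.24] tool ang 112.0 w 14.250973236993698 5.000086913564701
```

Request:
carry_out(
  steps=[
    [0, 0, 0, -0.11, -0.02, -0.06, 0.1],
    [0, 0, 0, -0.22, -0.04, -0.12, 0.1],
    [0, 0, 0, -0.22, -0.04, -0.12, 0.1],
    [0, 0, 0, -0.22, -0.04, -0.12, 0.1],
  ],
  squeeze=15,
)

```text
time: 14.25
position: [0.6457, 0.1542, 0.1912]
tool_rot: [1.742, 2.003, 0.326]
ft_force: [4.4, 0.6, -9.7]
grip_width: 0.156
grip_force: 15.0
```

```bash
python3 st.py
```

```text
t 14.25 sny [94.9 62.  -4.1] f sny [-1.29, -10.49, 1.6] m sny [0.37, 0.02, 0.72] f tool [ 1.96 -0.62 10.49] tool ang 112.0 w 13.61076667569681 14.998975572525524
```

Request:
carry_out(
  steps=[
    [0, 0, 0, 0.1, -0.02, -0.17, 0.1],
    [0, 0, 0, 0.1, -0.02, -0.17, 0],
    [0, 0, 0, 0.1, -0.02, -0.17, 0],
  ],
  squeeze=45,
)

```text
time: 14.55
position: [0.6459, 0.1543, 0.1911]
tool_rot: [1.741, 2.002, 0.323]
ft_force: [-8.0, -0.9, 4.0]
grip_width: 0.157
grip_force: 45.0
```

```bash
python3 st.py
```

```text
t 14.55 sny [95.1 61.8 -3.9] f sny [-4.55, 7.25, -2.82] m sny [-0.58, 0.0, 1.62] f tool [-0.92 -5.26 -7.26] tool ang 112.0 w 13.642504051747643 45.00187296420336
```

Request:
carry_out(
  steps=[
    [-2.4, 0.6, 4.3, 0, 0, 0, 0],
    [-4.9, 1.2, 8.7, 0, 0, 0.05, 0],
    [-7.3, 1.8, 13, 0, 0, 0.05, 0],
    [-9.7, 2.4, 17.3, 0, 0, 0.05, 0],
    [-12.1, 3, 21.7, 0, 0, 0.05, 0],
    [-14.6, 3.6, 26, 0, 0, 0.05, 0],
    [-17, 4.2, 30.3, 0, 0, 0.05, 0],
    [-19.4, 4.8, 34.6, 0, 0, 0.05, 0],
    [-21.8, 5.4, 39, 0, 0, 0.05, 0],
    [-24.3, 6, 43.3, 0, 0, 0.05, 0],
    [-24.3, 6, 43.3, 0, 0, 0.05, 0],
  ],
)

```text
time: 15.65
position: [0.6479, 0.1558, 0.192]
tool_rot: [0.716, 2.512, 0.032]
ft_force: [3.9, 2.4, -4.3]
grip_width: 0.159
grip_force: 45.0
```

```bash
python3 st.py
```

```text
t 15.65 sny [96.8 61.8 -2.1] f sny [0.61, -5.37, 3.32] m sny [0.59, 0.08, 0.48] f tool [0.46 3.31 5.39] tool ang 162.1 w 13.873732767071246 44.99733982142061
```

The knob has turned to about 0.3 rad, so the stop is free. I'll slide it down, well short of contact at first.

Request:
carry_out(
  steps=[
    [0, 0, 0, -0.4, 0.1, -0.25, 0],
    [0, 0, 0, -0.8, 0.2, -0.5, 0],
    [0, 0, 0, -1.3, 0.3, -0.75, 0],
    [0, 0, 0, -1.7, 0.4, -1, 0],
    [0, 0, 0, -2.1, 0.5, -1.25, 0],
    [0, 0, 0, -2.5, 0.6, -1.5, 0],
    [0, 0, 0, -2.9, 0.7, -1.75, 0],
    [0, 0, 0, -3.2, 0.8, -1.9, 0],
    [0, 0, 0, -3.2, 0.8, -1.9, 0],
    [0, 0, 0, -3.2, 0.8, -1.9, 0],
  ],
)

```text
time: 16.65
position: [0.6149, 0.1639, 0.1723]
tool_rot: [0.717, 2.513, 0.031]
ft_force: [3.9, 3.8, -5.4]
grip_width: 0.157
grip_force: 45.0
```

```bash
python3 st.py
```

```text
t 16.65 sny [57.7 61.8 -2.2] f sny [-0.21, -6.14, 4.63] m sny [0.93, 0.06, 0.63] f tool [1.64 4.3  6.16] tool ang 162.1 w 13.680161981487974 44.9982786225155
```

Request:
carry_out(
  steps=[
    [0, 0, 0, -0.17, 0.04, -0.1, 0],
    [0, 0, 0, -0.34, 0.08, -0.2, 0],
    [0, 0, 0, -0.5, 0.13, -0.3, 0],
    [0, 0, 0, -0.67, 0.17, -0.4, 0],
    [0, 0, 0, -0.67, 0.17, -0.4, 0],
  ],
)

```text
time: 17.15
position: [0.6085, 0.1655, 0.1685]
tool_rot: [0.717, 2.513, 0.031]
ft_force: [4.1, 3.8, -4.9]
grip_width: 0.155
grip_force: 45.0
```

```bash
python3 st.py
```

```text
t 17.15 sny [50.  61.8 -2.2] f sny [0.21, -5.8, 4.73] m sny [0.93, 0.1, 0.46] f tool [1.28 4.53 5.82] tool ang 162.1 w 13.472127355384623 44.99825273640454
```

Request:
carry_out(
  steps=[
    [0, 0, 0, -0.17, 0.04, -0.1, 0],
    [0, 0, 0, -0.34, 0.08, -0.2, 0],
    [0, 0, 0, -0.34, 0.08, -0.2, 0],
  ],
)

```text
time: 17.45
position: [0.6051, 0.1663, 0.1665]
tool_rot: [0.717, 2.513, 0.031]
ft_force: [3.9, 3.9, -6.0]
grip_width: 0.154
grip_force: 45.0
```

```bash
python3 st.py
```

```text
t 17.45 sny [46.  61.8 -2.2] f sny [-0.58, -6.63, 4.69] m sny [1.0, 0.1, 0.52] f tool [2.02 4.24 6.65] tool ang 162.1 w 13.362314769901262 44.998138644732535
```

Request:
carry_out(
  steps=[
    [0, 0, 0, -0.17, 0.04, -0.1, 0],
    [0, 0, 0, -0.17, 0.04, -0.1, 0],
    [0, 0, 0, -0.17, 0.04, -0.1, 0],
  ],
)

```text
time: 17.75
position: [0.6035, 0.1667, 0.1656]
tool_rot: [0.718, 2.513, 0.031]
ft_force: [5.3, 3.6, -5.6]
grip_width: 0.156
grip_force: 45.0
```

```bash
python3 st.py
```

```text
t 17.75 sny [44.1 61.8 -2.2] f sny [0.93, -6.96, 4.8] m sny [0.94, 0.07, 0.45] f tool [0.61 4.8  6.99] tool ang 162.0 w 13.538120150079513 44.9981523770839
```

Request:
carry_out(
  steps=[
    [0, 0, 0, -0.17, 0.04, -0.1, 0],
    [0, 0, 0, -0.17, 0.04, -0.1, 0],
    [0, 0, 0, -0.17, 0.04, -0.1, 0],
  ],
)

```text
time: 18.05
position: [0.6021, 0.167, 0.1648]
tool_rot: [0.717, 2.512, 0.032]
ft_force: [6.2, 4.5, -6.0]
grip_width: 0.162
grip_force: 45.0
```

```bash
python3 st.py
```

```text
t 18.05 sny [42.5 61.8 -2.3] f sny [1.25, -7.64, 5.9] m sny [1.01, 0.12, 0.31] f tool [0.66 5.94 7.68] tool ang 162.0 w 14.099637427872985 44.99779166188091
```

Request:
carry_out(
  steps=[
    [0, 0, 0, -0.08, 0.02, -0.05, 0],
    [0, 0, 0, -0.08, 0.02, -0.05, 0],
    [0, 0, 0, -0.08, 0.02, -0.05, 0],
  ],
)

```text
time: 18.35
position: [0.6019, 0.167, 0.1647]
tool_rot: [0.717, 2.511, 0.032]
ft_force: [7.2, 3.9, -7.4]
grip_width: 0.155
grip_force: 45.0
```

```bash
python3 st.py
```

```text
t 18.35 sny [42.2 61.8 -2.3] f sny [1.57, -9.44, 5.57] m sny [1.05, 0.09, -0.03] f tool [0.27 5.71 9.48] tool ang 162.0 w 13.467692825214373 44.99735644552857
```

Request:
carry_out(
  steps=[
    [0, 0, 0, -0.08, 0.02, -0.05, 0],
    [0, 0, 0, -0.08, 0.02, -0.05, 0],
    [0, 0, 0, -0.08, 0.02, -0.05, 0],
  ],
)

```text
time: 18.65
position: [0.6015, 0.1672, 0.1644]
tool_rot: [0.717, 2.511, 0.033]
ft_force: [9.6, 3.0, -6.7]
grip_width: 0.157
grip_force: 45.0
```

```bash
python3 st.py
```

```text
t 18.65 sny [41.7 61.8 -2.3] f sny [4.11, -10.15, 5.23] m sny [1.04, 0.07, -0.2] f tool [-2.24  6.16 10.21] tool ang 162.0 w 13.689086671899908 44.997066389769316
```

Request:
carry_out(
  steps=[
    [0, 0, 0, -0.08, 0.02, -0.05, 0],
    [0, 0, 0, -0.08, 0.02, -0.05, 0],
    [0, 0, 0, -0.08, 0.02, -0.05, 0],
  ],
)

```text
time: 18.95
position: [0.601, 0.1673, 0.1641]
tool_rot: [0.717, 2.51, 0.033]
ft_force: [10.1, 3.0, -7.7]
grip_width: 0.154
grip_force: 45.0
```

```bash
python3 st.py
```

```text
t 18.95 sny [41.2 61.8 -2.3] f sny [3.99, -11.19, 5.34] m sny [1.13, 0.12, -0.44] f tool [-2.08  6.21 11.26] tool ang 162.0 w 13.405955480881437 44.99687328469008
```

Request:
carry_out(
  steps=[
    [0, 0, 0, 0, 0, 0, 0],
    [0, 0, 0, 0, 0, 0, 0],
    [0, 0, 0, 0, 0, 0, 0],
  ],
)

```text
time: 19.25
position: [0.601, 0.1673, 0.1641]
tool_rot: [0.717, 2.51, 0.033]
ft_force: [9.6, 3.6, -6.4]
grip_width: 0.162
grip_force: 45.0
```

```bash
python3 st.py
```

```text
t 19.25 sny [41.2 61.8 -2.3] f sny [4.12, -9.75, 5.86] m sny [1.07, 0.09, -0.34] f tool [-2.06  6.77  9.82] tool ang 162.0 w 14.081554384967953 44.99700602609664
```

Request:
carry_out(
  steps=[
    [0, 0, 0, -0.08, 0.02, -0.05, 0],
    [0, 0, 0, -0.16, 0.04, -0.09, 0],
    [0, 0, 0, -0.16, 0.04, -0.09, 0],
    [0, 0, 0, -0.16, 0.04, -0.09, 0],
  ],
)

```text
time: 19.65
position: [0.6001, 0.1675, 0.1636]
tool_rot: [0.717, 2.509, 0.034]
ft_force: [13.2, 2.4, -6.8]
grip_width: 0.161
grip_force: 45.0
```

```bash
python3 st.py
```

```text
t 19.65 sny [40.1 61.9 -2.3] f sny [7.17, -12.03, 5.57] m sny [1.18, 0.18, -0.82] f tool [-5.01  7.4  12.13] tool ang 162.0 w 14.017984012642104 44.996034633368254
```

The spring now presses with about 6 N. I'll turn the knob clockwise to lock, allowing for the small grip offset.

Request:
carry_out(
  steps=[
    [2.4, -0.6, -4.3, -0.01, -0.01, 0, 0],
    [4.9, -1.2, -8.7, -0.03, -0.03, -0.01, 0],
    [7.3, -1.8, -13, -0.05, -0.05, -0.02, 0],
    [9.7, -2.4, -17.3, -0.07, -0.07, -0.03, 0],
    [12.1, -3, -21.7, -0.09, -0.09, -0.04, 0],
    [14.6, -3.6, -26, -0.1, -0.1, -0.05, 0],
    [16.5, -4.1, -29.4, -0.11, -0.11, -0.05, 0],
    [16.5, -4.1, -29.4, -0.11, -0.11, -0.05, 0],
  ],
)

```text
time: 20.45
position: [0.5988, 0.1662, 0.1631]
tool_rot: [1.432, 2.205, 0.24]
ft_force: [12.1, 3.0, -6.7]
grip_width: 0.156
grip_force: 45.0
```

```bash
python3 st.py
```

```text
t 20.45 sny [39.  61.9 -3.9] f sny [6.16, -11.26, 5.85] m sny [0.96, -0.07, -0.62] f tool [ 0.85  8.34 11.34] tool ang 127.9 w 13.581114291186163 44.99741932377219
```

Request:
carry_out(
  steps=[
    [1.9, -0.5, -3.5, -0.01, 0, 0, 0],
    [3.9, -1, -6.9, -0.03, -0.01, -0.02, 0],
    [5.8, -1.5, -10.4, -0.05, -0.01, -0.03, 0],
    [7.8, -1.9, -13.9, -0.06, -0.02, -0.03, 0],
    [9.7, -2.4, -17.3, -0.08, -0.02, -0.04, 0],
    [11.2, -2.8, -19.9, -0.1, -0.03, -0.05, 0],
    [11.2, -2.8, -19.9, -0.1, -0.03, -0.05, 0],
    [11.2, -2.8, -19.9, -0.1, -0.03, -0.05, 0],
  ],
)

```text
time: 21.25
position: [0.5977, 0.1658, 0.1626]
tool_rot: [1.863, 1.898, 0.373]
ft_force: [10.9, 1.8, -4.6]
grip_width: 0.159
grip_force: 45.0
```

```bash
python3 st.py
```

```text
t 21.25 sny [37.9 62.  -4.5] f sny [6.45, -9.03, 4.37] m sny [0.84, 0.14, -0.41] f tool [2.53 7.27 9.1 ] tool ang 105.0 w 13.791067711034348 44.99702823115513
```

Request:
carry_out(
  steps=[
    [0, 0, 0, 0, 0, 0, 0.2],
    [0, 0, 0, 0, 0, 0, 0.4],
    [0, 0, 0, 0, 0, 0, 0.6],
    [0, 0, 0, 0, 0, 0, 0.8],
    [0, 0, 0, 0, 0, 0, 0.9],
    [0, 0, 0, 0, 0, 0, 0.9],
  ],
)

```text
time: 21.85
position: [0.5943, 0.1649, 0.1598]
tool_rot: [1.867, 1.901, 0.364]
ft_force: [0.5, -0.4, 0.1]
grip_width: 0.57
grip_force: 0.0
```

Request:
carry_out(
  steps=[
    [0, 0, 0, -1, 0.2, 1.7, 0.9],
    [0, 0, 0, -3, 0.7, 5.2, 0.9],
    [0, 0, 0, -5, 1.2, 8.7, 1],
    [0, 0, 0, -8, 1.9, 12, 1],
    [0, 0, 0, -12, 0, 14, 1],
    [0, 0, 0, -14, -4, 16, 1],
    [0, 0, 0, -16, -8, 18, 1],
    [0, 0, 0, -16, -12, 18, 1],
    [0, 0, 0, -16, -16, 18, 1],
    [0, 0, 0, -16, -16, 18, 1],
    [0, 0, 0, -16, -16, 18, 1],
    [0, 0, 0, -16, -16, 18, 1],
  ],
)

```text
time: 23.05
position: [0.4908, 0.0967, 0.2738]
tool_rot: [1.887, 1.906, 0.273]
ft_force: [-0.2, -2.7, 0.6]
grip_width: 1.001
grip_force: 0.0
```

```bash
python3 st.py
python3 - <<'E'
from tgt import *
def plane(im,uv,n):
    o,v=ray(im,uv); p0=pt(0,n); return o+v*((p0-o)@N_)/(v@N_)
snap('top','t6');snap('scene','s6')
# expected knob pixel shift & knob mask now
for nm,cen in(('t6',proj(np.load('t6.npz'),pt(37,85,-1))),('s6',proj(np.load('s6.npz'),pt(37,75,-1)))):
    im=np.load(nm+'.npz'); x,y=(cen-[18,15]).astype(int); f=10
    c=cv2.resize(im['pixels'][y:y+32,x:x+36],None,fx=f,fy=f,interpolation=cv2.INTER_CUBIC).astype(int)
    m=((c.max(2)<115)&(c[...,0]-c[...,2]<25)).astype(np.uint8); m=cv2.morphologyEx(m,cv2.MORPH_OPEN,np.ones((25,25),np.uint8))
    cs,_=cv2.findContours(m,cv2.RETR_EXTERNAL,cv2.CHAIN_APPROX_NONE)
    if not cs: print(nm,'none'); continue
    k=max(cs,key=cv2.contourArea)
    uv=(cv2.approxPolyDP(k,6,True)[:,0]+.5)/f-.5+[x,y]; print(nm,cv2.contourArea(k)/100,cen)
    for a,b in zip(uv,np.roll(uv,-1,0)):
        A,B=sn(plane(im,a,92)),sn(plane(im,b,92)); d=B-A; print('  ',a.round(1),A,'len %.0f ang %.0f'%(np.hypot(d[0],d[2]),np.degrees(np.arctan2(d[2],d[0]))))
E
```

```text
t 23.05 sny [ 18.2 201.7 -97.4] f sny [0.7, 0.33, -2.64] m sny [-0.15, 0.04, 0.35] f tool [-2.75 -0.04 -0.21] tool ang 105.5 w 87.1102242109344 0.0
t6 175.105 [247.67578095 246.28036584]
   [237.  262.4] [-10.6  92.   18.4] len 66 ang -76
   [262.2 262.4] [  5.8  92.  -45.8] len 7 ang 15
   [262. 260.] [ 12.1  92.  -44.1] len 7 ang -66
   [264.4 259.6] [ 14.8  92.  -50.2] len 8 ang 9
   [264.4 256.8] [ 22.6  92.  -49. ] len 24 ang 104
   [255.2 256.6] [ 17.   92.  -25.8] len 5 ang 62
   [253.8 255.6] [ 19.1  92.  -21.8] len 9 ang 11
   [253.8 252.4] [ 27.7  92.  -20.2] len 18 ang 100
   [247.  251.8] [24.7 92.  -2.8] len 11 ang -167
   [247.2 255.8] [14.1 92.  -5.2] len 22 ang 117
   [239.4 257.6] [ 4.  92.  14.3] len 10 ang 150
   [237.  260.2] [-4.6 92.  19.2] len 6 ang -172
s6 218.985 [393.54372382 264.78967694]
   [389.  255.2] [ 45.1  92.  -21.4] len 51 ang 24
   [383.6 264. ] [91.7 92.  -0.8] len 10 ang 41
   [383.6 266.4] [99.5 92.   5.9] len 6 ang 144
   [385.8 267. ] [94.9 92.   9.2] len 23 ang 100
   [393.2 272.6] [90.9 92.  32. ] len 14 ang 147
   [398.2 273.6] [79.1 92.  39.6] len 46 ang -156
   [402.6 265.2] [37.3 92.  20.7] len 11 ang -141
   [402.6 262.8] [28.5 92.  13.7] len 34 ang -76
   [391.6 255.2] [ 36.5  92.  -18.9] len 9 ang -16
```

The scene view shows the stop about 56 mm lower and the knob at about 1.3 rad, in line with the arm's readings. The arm is clear of everything, so I'm handing in.

```bash
python3 -c "
from bench import ctrl
print(ctrl.close_job())"
```

```text
the job is handed in; nothing more can be done
None
```

The job is handed in: the lure lies in the holder's yokes with the stop's pad pressing it against the foot at about 6 N (estimated from the wrist force and pad travel), the knob is locked at about 1.3 rad, the lure was squeezed at 7 N, and it took about 23 s of the 72 s; the result was not reported back.

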